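# Open both doors of the bedside cabinet

## Robot

A 6-joint arm with a two-finger parallel gripper is mounted at the origin on the work surface. World frame = base frame: x ahead of the robot, y to its left, z up, the work surface at z = 0. Lengths are in mm, angles in rad, forces in N, time in s.
With the tool pointing down it reaches from about 300 to 775 mm from the base axis. Payload 14.6 kg.
Tool frame: the origin (TCP) lies on the centre line of the jaws, within the pads' length; the fingertips stand ahead of it and the grasp point (between the pads) is the TCP (manip.tip_reach is the z of the fingertips in the tool frame, in mm); z points along the fingers, y is the direction in which the jaws open and shut (so a half turn about z gives the same grasp; the last joint's range is limited). The gripper opens to 94 mm and grips with 3 to 60 N. Pads are 16 mm wide; open, the fingers measure 119 mm over their backs; the gripper's body (75 mm by 177 mm) begins 78 mm behind the grasp point.
Start: joints at [-1.26, 0.3, 1.521, -0, 1.321, -0.067], TCP at [202.875, -511.206, 224.446] pointing down, gripper open.
Joint ranges: [-3.03, 3.03], [-0.79, 2.21], [0.23, 2.52], [-1.04, 4.18], [0, 3.07], [-2.55, 2.55]. Speed limits (rad/s): [2.22, 2.22, 2.57, 3.14, 3.14, 3.14].

## Interface

Orientations are given as [roll, pitch, yaw] about the fixed x, y, z axes, in that order (R = Rz(yaw) Ry(pitch) Rx(roll)).
In Python, from cell import manip, camera, search_frame, masks_of, tip_of gives the robot as it stands.
- The arm moves only by the tool send_rows, never from a script. Its argument "plan" is a list of rows, each an object with "travel": the shift along the tool's x, y, z in mm, a list of three; "delta_rot": the turn, a rotation vector about the tool's x, y, z in degrees, a list of three; "fingers": the gripper's target within -1 to 1 (shut at 1, half-way at 0, fully open at -1). In form: [{"travel": [dx, dy, dz], "delta_rot": [wx, wy, wz], "fingers": fingers}, ...]. A call has 1 to 20 rows; each row shifts and turns the commanded pose from where the row before left it, along the tool's axes as they then stand; what a row does not reach is not made up. A row lasts 1/8 s, in which the tool goes at most 62.5 mm and 10.7 degrees, less where a joint would pass 70% of its speed; a pose out of reach is approached as far as the arm can. A call is refused whole if a number of a shift passes 62.5 or a number of a turn 10.7, either way. A call with a gripper value outside its range is refused whole. The fingers move at their own pace and stop on an object; "grip_force" is the grip in N (left out, the last holds). Time passes only in rows, so rows that do not move let the fingers close. It gives the time, the measured TCP pose, the force and the opening at its end, in the units of the state.
- manip.read_state(): the state, without advancing time (a new reading comes with each control period).
- camera(name): name is "scene" or "top" or "wrist"; returns a dict with "color" (480x640x3 uint8, red, green, blue), "z_map" (480x640 float32, mm along the optical axis (not along the pixel's ray), 0 where there is no reading), "fov_y" (degrees; the focal length in pixels is half the picture's height over the tangent of half this angle, whatever the lens; pixels are square), "cx", "cy" (the principal point, pixels), "world_from_camera" (4x4, takes a point from camera to world coordinates); the wrist camera has in their place "tool_from_camera" (4x4, takes a point from camera to tool coordinates, whose origin is the TCP and whose axes are the flange's). Camera axes: x right, y up, looking along -z (the intrinsics and any distortion apply to the point x, -y, -z); pixel columns grow to the right and rows downward; lengths in mm; the calibration is good to about 2 mm. A picture is of the moment at which its call begins: read the wrist's pose just before it.
- manip.sign_off(): hands the job in, once; it reports no verdict.
Trained networks look in the newest picture that a camera, given by its name, has taken for a name from the list of things; names that differ only in an ending like _2 or _b are one class to them, and where a whole thing is asked for, a point or a joint stands for the part that bears it (a point fixed in the world has none). Each returns a list of dicts, best first, with "confidence" (0 to 1); they miss things now and then, are a little off and sometimes report something else, mostly with a low value. They report only what shows in the picture. A call takes as long as a camera call.
- search_frame(name, camera): "at" ([x, y, z] in mm, in the coordinates of the camera as it stood for that picture, good to about 4 mm: the middle of the surface that is visible of it).
- masks_of(name, camera): "region" (480x640 bool, what is visible of it).
- tip_of(name, camera): "at" ([x, y, z] in mm, in the coordinates of the camera as it stood for that picture, good to about 4 mm: a listed point, or the origin of a listed thing).
The state is a dict: "clock": time; "joints": joint angles; "qd": joint speeds; "effort": joint torques, N m; "eef_pos": TCP position; "eef_rot": TCP orientation; "wrist_force": force on the tool from outside, world axes, zero at the start; "moment": the same for the moment, N m; "finger_gap": finger opening in mm.
Only numpy, scipy, OpenCV 4.12 (cv2) and the standard library are available. Lean on these libraries where they do the work, as an engineer would, in place of code of your own. Each camera call takes 0.05 s, during which the arm holds its last target. There are 200 camera calls.

## Task

Open up the little bamboo cabinet for the evening eyedrops. First lift the steel bolt with the red-tipped peg and, with it still raised, swing that left door wide open, about square to the front; then swing the right door with the green-tipped wooden peg, which the left door's strip was holding shut, just as wide. Leave both doors open, the drawer underneath shut, and the blue hourglass standing where it is.

Things in the scene. Friction and masses are not known exactly. Their poses are not given: they have to be found in the camera images.
- cabinet: Upright bamboo cabinet, 290 mm wide (y), 150 deep (x), 200 tall, fixed: two doors above a drawer with a round wooden knob. Origin: centre of its underside; x runs front to back (doors face its -x), y to the left as the robot sees it, z up. Vertical hinge axes at x = -75, y = +145 mm (left, bolted door) and y = -145 (right, lapped door). Doors 142 wide, 12 thick, z = 76 to 196 mm.
- steel_peg (a point): Grasp point (z = 190 mm) on the left door's upright steel peg with red tip: round, 14 mm across, bare from z = 155 to 205 mm; a 12 mm wide arm at z 145 to 155 joins its foot to the bolt. Shut, it is at x = -123, y = +50 mm of the cabinet: 36 mm before the door face, 95 mm along the door from its hinge axis. It is one piece with the bolt and may turn between fingers.
- wood_peg (a point): Grasp point (z = 190 mm) on the right door's upright pale wooden peg with green tip: same size, heights and arm as the steel peg, fixed to the door. Shut, it is at x = -123, y = -50 mm of the cabinet: 36 mm before the door face, 95 mm along the door from its hinge axis.
- bolt (a joint): Lift of the steel bolt on the left door in m: 0 down, 0.030 fully up; starts at 0 to 0.003. Its foot stands behind a steel keeper and holds the left door shut until lifted above 0.012 (0.020 to 0.025 clears it well). Lifting takes 1 to 3 N; let go, it may sink back. Once the door is open its height no longer matters.
- bolted_door (a joint): Angle of the left door in rad: 0 shut, grows as its free edge swings out towards the cabinet's -x, then to the left; stop at 1.6. About 1 N at the peg; stays where it is left. A dark strip on its edge laps 20 mm over the front of the right door, so the right door cannot open first.
- lapped_door (a joint): Angle of the right door in rad: 0 shut, grows as its free edge swings out towards the cabinet's -x, then to the right; stop at 1.6. About 1 N at the peg; stays where it is left. No catch of its own: only the left door's strip holds it.
- drawer (a joint): Pull-out of the drawer under the doors, in m: 0 shut, 0.1 fully out; starts within 0.004 of shut. To be left shut.
- hourglass: Hourglass stand with two blue plastic discs 72 mm in diameter, 120 mm tall, loose, standing on the cart top to the side of the cabinet. Origin: centre of its underside; z up. A bystander.

How it is judged:
By the outcome, as a careful person would: the job done as asked, in the order asked, and still so for the second after the job is handed in, with the robot touching nothing.
It also fails if it takes over 56 s, if anything falls off the work surface, if the arm or the gripper's body presses on something with over 40 N, if the wrist force passes 120 N, or if a joint passes its speed limit or range.

## Working session

There is one attempt and no reset: what is moved stays moved. The work goes in short steps, Python scripts to look and compute and a tool call to move; the robot and the scene stay as the last step left them, time stands still between calls to the robot, and variables do not carry over. Pictures are saved under pics/ and viewed, about 8 in all and at most 12, crops included, and the job is handed in when it is done.

Besides the shell and the picture viewer there is one more tool, called after "Call:" by a JSON object that holds its "fn" and its "kwargs". send_rows: Moves the arm, as the interface text tells. Its arguments: {"type":"object","properties":{"plan":{"type":"array"},"grip_force":{"type":"number"}},"required":["plan"]}

```bash
mkdir -p pics; ls
cat > h.py <<'E'
import numpy as np, cv2
from cell import manip, camera, search_frame, masks_of, tip_of
from scipy.spatial.transform import Rotation as R
def save(c,n): cv2.imwrite('pics/'+n,c['color'][:,:,::-1])
def w(c,p): return (c['world_from_camera']@np.r_[p,1])[:3]
E
python3 - <<'E'
from h import *
print(manip.read_state(), manip.tip_reach)
for n in ['scene','top']:
    c=camera(n); save(c,n+'1.png'); print(n,c['fov_y'],c['cx'],c['cy'],c['world_from_camera'].round(3).tolist(), [k for k in c])
    for t in ['cabinet','steel_peg','wood_peg','hourglass']:
        print(t,[(w(c,d['at']).round(1),round(d['confidence'],2)) for d in tip_of(t,n)])
E
```

```text
pics
{'clock': 0.0, 'joints': array([-1.25960610e+00,  3.00475711e-01,  1.52158717e+00, -1.00235481e-05,
        1.32070684e+00, -6.66177028e-02]), 'qd': array([-0.00031993,  0.00185339,  0.00160278,  0.00014759,  0.00058942,
       -0.00019037]), 'effort': array([ 1.69687395e-03, -5.31803834e+01, -3.52737021e+01,  7.08409259e-02,
        2.43463519e-02, -9.50713343e-05]), 'eef_pos': array([ 202.79674463, -510.98286447,  223.88121768]), 'eef_rot': array([-3.14041755e+00, -6.86682497e-05,  3.77810377e-01]), 'wrist_force': array([ 0.04634061, -0.60151703, -0.3016622 ]), 'moment': array([-0.0232049 , -0.04347295, -0.00432364]), 'finger_gap': 93.85688493289057} 19.0
scene 55.13527968779817 322.8408131272848 239.83073593428017 [[-0.953, -0.284, 0.108, 754.816], [0.304, -0.896, 0.325, 344.759], [0.004, 0.342, 0.94, 1168.043], [0.0, 0.0, 0.0, 1.0]] ['color', 'z_map', 'fov_y', 'cx', 'cy', 'world_from_camera']
cabinet []
steel_peg [(array([549.7, -17.7, 190.2]), 0.43)]
wood_peg [(array([ 567.2, -120.4,  186.8]), 0.76)]
hourglass [(array([580.8, 415.4,  -3.4]), 0.82)]
top 57.8647126325536 315.51290575170054 234.0321045897697 [[0.016, 0.988, -0.156, 490.095], [-0.999, 0.02, 0.029, 20.802], [0.031, 0.155, 0.987, 1038.462], [0.0, 0.0, 0.0, 1.0]] ['color', 'z_map', 'fov_y', 'cx', 'cy', 'world_from_camera']
cabinet []
steel_peg [(array([551.8, -20.4, 191.4]), 0.52)]
wood_peg [(array([ 573.3, -117.4,  192.3]), 0.71)]
hourglass [(array([586. , 418.4,  -0.9]), 0.84)]
```

Run:
```python
from h import *
for n in ['scene','top']:
    c=camera(n)
    z=c['z_map']; f=240/np.tan(np.radians(c['fov_y']/2))
    v,u=np.mgrid[:480,:640]; P=np.stack([(u-c['cx'])/f*z,-(v-c['cy'])/f*z,-z],-1)
    W=P@c['world_from_camera'][:3,:3].T+c['world_from_camera'][:3,3]
    m=(z>0)&(abs(W[...,2]-200)<6)&(W[...,0]>560)&(W[...,0]<900)&(abs(W[...,1]+70)<260)
    k=cv2.morphologyEx(m.astype(np.uint8),cv2.MORPH_OPEN,np.ones((5,5)))
    _,lab,st,_=cv2.connectedComponentsWithStats(k); i=1+st[1:,4].argmax(); m=lab==i
    r=cv2.minAreaRect(W[m][:,:2].astype(np.float32)); print(n,m.sum(),r,cv2.boxPoints(r).round(1).tolist(),np.median(W[m][:,2]))
    for t in ['steel_peg','wood_peg']:
        for d in masks_of(t,n)[:1]:
            q=d['region']&(z>0)&(W[...,2]>160); print(t,d['confidence'],q.sum(),np.median(W[q],0).round(1))
    q=(W[...,2]>208)&(z>0)&(W[...,2]<400); print(q.sum(), W[q].min(0),W[q].max(0))
```

```text
scene 8356 ((678.6690673828125, -47.133056640625), (164.36573791503906, 296.99468994140625), 11.109990119934082) [[569.4000244140625, 82.69999694824219], [626.5999755859375, -208.6999969482422], [787.9000244140625, -177.0], [730.7000122070312, 114.4000015258789]] 199.5086449202774
steel_peg 0.42 73 [551.3 -17.6 197. ]
wood_peg 0.69 316 [ 610.4 -118.8  195.5]
10178 [-125.59650301 -562.95520286  208.00879665] [928.32087975 137.68993155 399.99423857]
top 12053 ((673.9566650390625, -45.93377685546875), (175.92999267578125, 296.00970458984375), 11.191935539245605) [[558.9000244140625, 82.19999694824219], [616.4000244140625, -208.1999969482422], [789.0, -174.10000610351562], [731.5, 116.30000305175781]] 200.78213575674044
wood_peg 0.81 639 [ 611.7 -122.5  196.3]
5967 [ 185.88656489 -561.68227471  208.01323298] [924.40738228 139.03102419 399.81098767]
```

View pics/scene1.png

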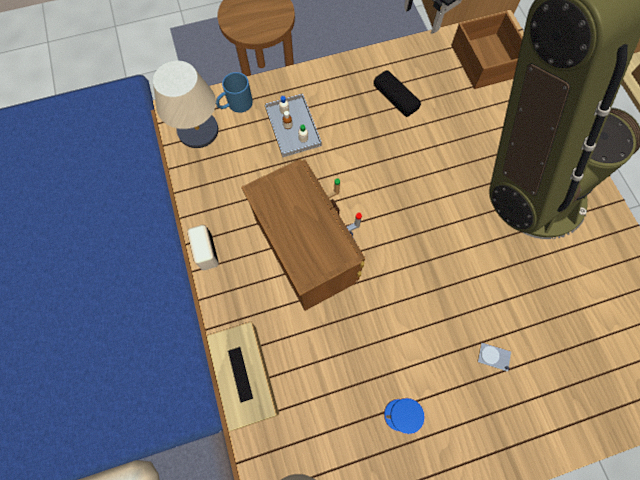

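View pics/top1.png

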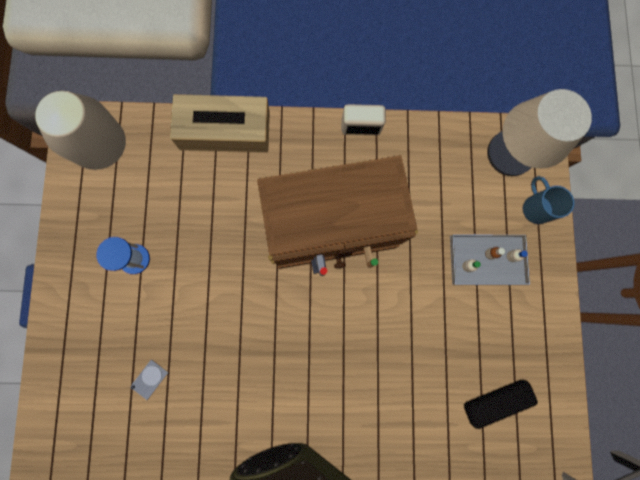

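Call:
{"fn": "send_rows", "kwargs": {"plan": [{"travel": [0, 0, -50], "delta_rot": [0, 0, 5.25], "fingers": -1}, {"travel": [0, 0, 0], "delta_rot": [0, 0, 5.25], "fingers": -1}, {"travel": [31.3, -29.6, 0], "delta_rot": [0, 0, 0], "fingers": -1}, {"travel": [31.3, -29.6, 0], "delta_rot": [0, 0, 0], "fingers": -1}, {"travel": [31.3, -29.6, 0], "delta_rot": [0, 0, 0], "fingers": -1}, {"travel": [31.3, -29.6, 0], "delta_rot": [0, 0, 0], "fingers": -1}, {"travel": [31.3, -29.6, 0], "delta_rot": [0, 0, 0], "fingers": -1}, {"travel": [31.3, -29.6, 0], "delta_rot": [0, 0, 0], "fingers": -1}, {"travel": [31.3, -29.6, 0], "delta_rot": [0, 0, 0], "fingers": -1}, {"travel": [31.3, -29.6, 0], "delta_rot": [0, 0, 0], "fingers": -1}, {"travel": [31.3, -29.6, 0], "delta_rot": [0, 0, 0], "fingers": -1}, {"travel": [31.3, -29.6, 0], "delta_rot": [0, 0, 0], "fingers": -1}, {"travel": [31.3, -29.6, 0], "delta_rot": [0, 0, 0], "fingers": -1}, {"travel": [31.3, -29.6, 0], "delta_rot": [0, 0, 0], "fingers": -1}, {"travel": [31.3, -29.6, 0], "delta_rot": [0, 0, 0], "fingers": -1}, {"travel": [31.3, -29.6, 0], "delta_rot": [0, 0, 0], "fingers": -1}, {"travel": [0, 0, 0], "delta_rot": [0, 0, 0], "fingers": -1}]}}

```text
clock: 2.92
eef_pos: [553.5, -17.9, 273.9]
eef_rot: [-3.141, 0.001, 0.197]
wrist_force: [-0.9, 0.3, -0.7]
finger_gap: 93.9
```

```bash
cat >> h.py <<'E'
def pose():
    s=manip.read_state(); T=np.eye(4); T[:3,:3]=R.from_euler('xyz',s['eef_rot']).as_matrix(); T[:3,3]=s['eef_pos']; return s,T
def look(name):
    s,T=pose(); c=camera('wrist'); save(c,name); print(s['clock'],s['eef_pos'].round(1),s['eef_rot'].round(3),s['wrist_force'].round(1),s['finger_gap'])
    M=T@c['tool_from_camera']; z=c['z_map']; f=240/np.tan(np.radians(c['fov_y']/2))
    v,u=np.mgrid[:480,:640]; P=np.stack([(u-c['cx'])/f*z,-(v-c['cy'])/f*z,-z],-1); W=P@M[:3,:3].T+M[:3,3]
    hsv=cv2.cvtColor(c['color'],cv2.COLOR_RGB2HSV); H=hsv[...,0]; ok=(z>0)&(W[...,2]>175)&(W[...,2]<240)&(hsv[...,1]>150)&(hsv[...,2]>60)
    for t,m in [('steel_peg',(H<6)|(H>174)),('wood_peg',(H>50)&(H<85))]:
        print(t,[((M@np.r_[d['at'],1])[:3].round(1),round(d['confidence'],2)) for d in tip_of(t,'wrist')[:2]])
        q=m&ok
        if q.sum()>10:
            p=W[q]; p=p[p[:,2]>np.percentile(p[:,2],90)-5]; print(' colour',q.sum(),p.mean(0).round(1),p.min(0).round(1),p.max(0).round(1))
            d=T[:3,:3].T@(p.mean(0)-T[:3,3]); print(' in tool',d.round(1))
E
python3 - <<'E'
from h import *
look('w1.png')
E
```

```text
2.925 [553.5 -17.9 273.9] [-3.141e+00  1.000e-03  1.970e-01] [-0.9  0.3 -0.7] 93.87928515818676
steel_peg [(array([547.6, -19.7, 192.8]), 0.8)]
 colour 533 [550.6 -22.  206.6] [543.  -29.  202.7] [557.3 -15.1 208.8]
 in tool [-3.6  3.4 67.3]
wood_peg []
 colour 267 [ 569.4 -118.2  206.2] [ 562.2 -126.7  202.5] [ 576.1 -112.6  208.9]
 in tool [ -4.  101.5  67.7]
```

View pics/w1.png

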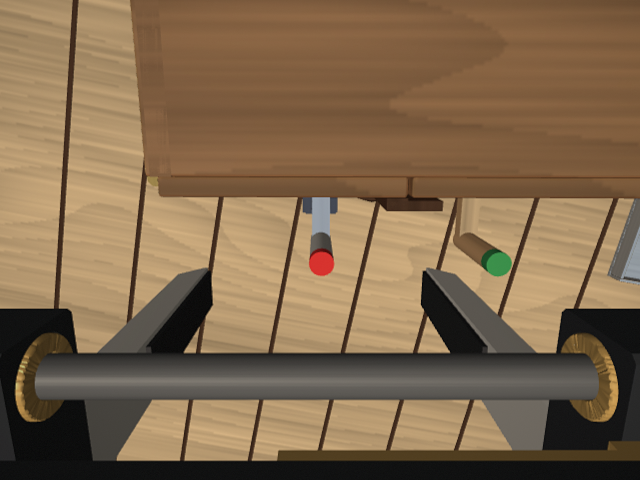

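Call:
{"fn": "send_rows", "kwargs": {"plan": [{"travel": [-3, 2.5, 20], "delta_rot": [0, 0, 0], "fingers": -1}, {"travel": [0, 0, 24], "delta_rot": [0, 0, 0], "fingers": -1}, {"travel": [0, 0, 24], "delta_rot": [0, 0, 0], "fingers": -0.5}, {"travel": [0, 0, 16], "delta_rot": [0, 0, 0], "fingers": 0}, {"travel": [0, 0, 0], "delta_rot": [0, 0, 0], "fingers": 1}, {"travel": [0, 0, 0], "delta_rot": [0, 0, 0], "fingers": 1}, {"travel": [0, 0, 0], "delta_rot": [0, 0, 0], "fingers": 1}, {"travel": [0, 0, 0], "delta_rot": [0, 0, 0], "fingers": 1}, {"travel": [0, 0, 0], "delta_rot": [0, 0, 0], "fingers": 1}, {"travel": [0, 0, 0], "delta_rot": [0, 0, 0], "fingers": 1}], "grip_force": 25}}

```text
clock: 4.32
eef_pos: [550.3, -22.9, 190.5]
eef_rot: [3.142, -0.0, 0.195]
wrist_force: [-0.7, -0.9, -0.0]
finger_gap: 17.4
```

Call:
{"fn": "send_rows", "kwargs": {"plan": [{"travel": [0, 0, 0], "delta_rot": [0, 0, 0], "fingers": 1}, {"travel": [0, 0, 0], "delta_rot": [0, 0, 0], "fingers": 1}, {"travel": [0, 0, 0], "delta_rot": [0, 0, 0], "fingers": 1}]}}

```text
clock: 4.7
eef_pos: [550.0, -21.7, 190.4]
eef_rot: [-3.139, 0.0, 0.195]
wrist_force: [-2.4, 8.4, -0.8]
finger_gap: 13.5
```

Call:
{"fn": "send_rows", "kwargs": {"plan": [{"travel": [0, 0, -6], "delta_rot": [0, 0, 0], "fingers": 1}, {"travel": [0, 0, -6], "delta_rot": [0, 0, 0], "fingers": 1}, {"travel": [0, 0, -6], "delta_rot": [0, 0, 0], "fingers": 1}, {"travel": [0, 0, -4], "delta_rot": [0, 0, 0], "fingers": 1}, {"travel": [0, 0, 0], "delta_rot": [0, 0, 0], "fingers": 1}]}}

```text
clock: 5.32
eef_pos: [550.0, -21.7, 212.5]
eef_rot: [-3.139, 0.0, 0.195]
wrist_force: [-1.0, 8.0, -0.4]
finger_gap: 13.8
```

Run:
```python
from h import *
look('w2.png')
# arc rows in tool frame (tool x = cab x, tool y = -cab y), hinge-relative
N=16
a=np.linspace(0,np.radians(92),N+1)
p=np.stack([-48*np.cos(a)-95*np.sin(a), -(48*np.sin(a)-95*np.cos(a))],1)
print(np.diff(p,axis=0).round(1).tolist())
```

```text
5.325 [550.  -21.7 212.5] [-3.139  0.     0.195] [-1.   8.  -0.4] 13.810595983616384
steel_peg [(array([550.3, -18.5, 214.6]), 0.6)]
 colour 1309 [550.8 -22.  228.7] [542.8 -29.1 224.6] [557.3 -15.1 232.2]
 in tool [  0.7   0.4 -16.2]
wood_peg [(array([ 568.9, -115.1,  192.6]), 0.78)]
 colour 358 [ 570.1 -117.   205.2] [ 562.1 -127.8  202.2] [ 576.4 -112.6  208.5]
 in tool [ 1.2 97.4  7. ]
[[-9.3, -5.3], [-8.7, -6.2], [-8.0, -7.0], [-7.3, -7.8], [-6.5, -8.5], [-5.6, -9.1], [-4.7, -9.6], [-3.7, -10.0], [-2.6, -10.3], [-1.6, -10.6], [-0.5, -10.7], [0.5, -10.7], [1.6, -10.6], [2.7, -10.3], [3.7, -10.0], [4.7, -9.6]]
```

Call:
{"fn": "send_rows", "kwargs": {"plan": [{"travel": [-9.3, -6.3, 0], "delta_rot": [0, 0, 0], "fingers": 1}, {"travel": [-8.7, -6.2, 0], "delta_rot": [0, 0, 0], "fingers": 1}, {"travel": [-8.0, -7.0, 0], "delta_rot": [0, 0, 0], "fingers": 1}, {"travel": [-7.3, -7.8, 0], "delta_rot": [0, 0, 0], "fingers": 1}, {"travel": [-6.5, -8.5, 0], "delta_rot": [0, 0, 0], "fingers": 1}, {"travel": [-5.6, -9.1, 0], "delta_rot": [0, 0, 0], "fingers": 1}, {"travel": [-4.7, -9.6, 0], "delta_rot": [0, 0, 0], "fingers": 1}, {"travel": [0, 0, 0], "delta_rot": [0, 0, 0], "fingers": 1}]}}

```text
clock: 6.48
eef_pos: [488.6, 20.8, 212.0]
eef_rot: [3.141, 0.004, 0.195]
wrist_force: [-8.1, -5.8, 0.3]
finger_gap: 13.6
```

Run:
```python
from h import *
look('w3.png')
```

```text
6.475 [488.6  20.8 212. ] [3.141 0.004 0.195] [-8.1 -5.8  0.3] 13.582572958276684
steel_peg [(array([490.2,  23.1, 213.1]), 0.71)]
 colour 1311 [491.6  20.7 228. ] [483.7  13.6 224. ] [498.4  27.7 231.1]
 in tool [  2.8   0.7 -16. ]
wood_peg []
```

Call:
{"fn": "send_rows", "kwargs": {"plan": [{"travel": [-3.7, -10.0, 0], "delta_rot": [0, 0, 0], "fingers": 1}, {"travel": [-2.6, -10.3, 0], "delta_rot": [0, 0, 0], "fingers": 1}, {"travel": [-1.6, -10.6, 0], "delta_rot": [0, 0, 0], "fingers": 1}, {"travel": [-0.5, -10.7, 0], "delta_rot": [0, 0, 0], "fingers": 1}, {"travel": [0.5, -10.7, 0], "delta_rot": [0, 0, 0], "fingers": 1}, {"travel": [1.6, -10.6, 0], "delta_rot": [0, 0, 0], "fingers": 1}, {"travel": [2.7, -10.3, 0], "delta_rot": [0, 0, 0], "fingers": 1}, {"travel": [3.7, -10.0, 0], "delta_rot": [0, 0, 0], "fingers": 1}, {"travel": [4.7, -9.6, 0], "delta_rot": [0, 0, 0], "fingers": 1}, {"travel": [0, 0, 0], "delta_rot": [0, 0, 0], "fingers": 1}]}}

```text
clock: 7.88
eef_pos: [476.5, 112.9, 212.0]
eef_rot: [3.141, 0.003, 0.195]
wrist_force: [-7.0, -5.1, -0.6]
finger_gap: 13.2
```

Run:
```python
from h import *
look('w4.png')
```

```text
7.875 [476.5 112.9 212. ] [3.141e+00 3.000e-03 1.950e-01] [-7.  -5.1 -0.6] 13.236873679734092
steel_peg [(array([476.7, 115.1, 211.3]), 0.71)]
 colour 1308 [477.9 112.4 228.1] [470.1 105.2 224.1] [484.9 119.6 231. ]
 in tool [  1.3   0.7 -16.2]
wood_peg []
```

View pics/w4.png

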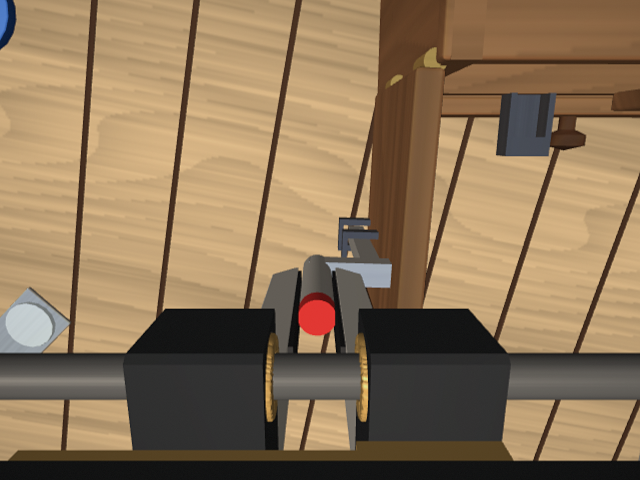

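Call:
{"fn": "send_rows", "kwargs": {"plan": [{"travel": [0, 0, 0], "delta_rot": [0, 0, 0], "fingers": 0.5}, {"travel": [0, 0, 0], "delta_rot": [0, 0, 0], "fingers": 0.5}, {"travel": [0, 0, 0], "delta_rot": [0, 0, 0], "fingers": 0.5}, {"travel": [0, 0, 0], "delta_rot": [0, 0, 0], "fingers": 0.5}]}}

```text
clock: 8.52
eef_pos: [477.4, 112.9, 212.5]
eef_rot: [-3.142, -0.0, 0.195]
wrist_force: [0.3, -0.2, -0.6]
finger_gap: 23.3
```

Call:
{"fn": "send_rows", "kwargs": {"plan": [{"travel": [0, 0, -15], "delta_rot": [0, 0, 0], "fingers": 0.5}, {"travel": [0, 0, -15], "delta_rot": [0, 0, 0], "fingers": 0.5}, {"travel": [0, 0, -20], "delta_rot": [0, 0, 0], "fingers": 0.5}, {"travel": [0, 0, -15], "delta_rot": [0, 0, 0], "fingers": 0.5}, {"travel": [5.8, 30.5, 0], "delta_rot": [0, 0, 0], "fingers": 0}, {"travel": [5.8, 30.5, 0], "delta_rot": [0, 0, 0], "fingers": 0}, {"travel": [5.8, 30.5, 0], "delta_rot": [0, 0, 0], "fingers": 0}, {"travel": [5.8, 30.5, 0], "delta_rot": [0, 0, 0], "fingers": 0}, {"travel": [5.8, 30.5, 0], "delta_rot": [0, 0, 0], "fingers": 0}, {"travel": [5.8, 30.5, 0], "delta_rot": [0, 0, 0], "fingers": 0}, {"travel": [5.8, 30.5, 0], "delta_rot": [0, 0, 0], "fingers": 0}, {"travel": [5.8, 30.5, 0], "delta_rot": [0, 0, 0], "fingers": 0}, {"travel": [0, 0, 0], "delta_rot": [0, 0, 0], "fingers": 0}]}}

```text
clock: 10.15
eef_pos: [570.2, -119.1, 277.5]
eef_rot: [-3.142, 0.0, 0.193]
wrist_force: [0.3, -0.1, -0.2]
finger_gap: 47.0
```

Run:
```python
from h import *
look('w5.png')
```

```text
10.15 [ 570.2 -119.1  277.5] [-3.142  0.     0.193] [ 0.3 -0.1 -0.2] 47.02318934559575
steel_peg []
wood_peg [(array([ 569.2, -117.4,  190.7]), 0.98)]
 colour 69 [ 569.8 -118.8  206.1] [ 562.4 -126.6  202.9] [ 576.6 -113.5  208. ]
 in tool [-0.3 -0.3 71.4]
```

View pics/w5.png

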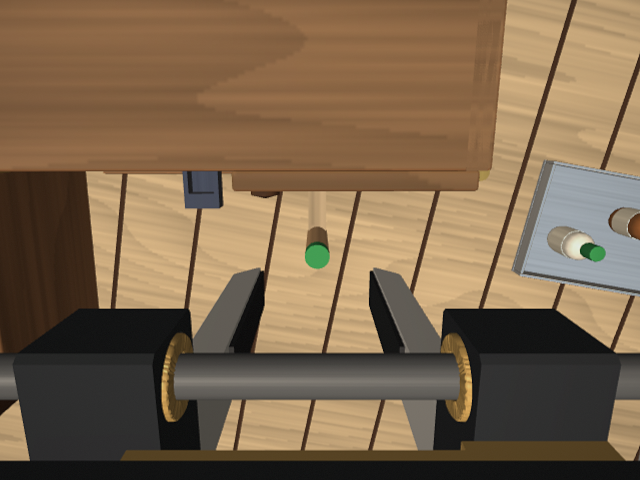

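Call:
{"fn": "send_rows", "kwargs": {"plan": [{"travel": [0, 0, 25], "delta_rot": [0, 0, 0], "fingers": 0}, {"travel": [0, 0, 25], "delta_rot": [0, 0, 0], "fingers": 0}, {"travel": [0, 0, 25], "delta_rot": [0, 0, 0], "fingers": 0}, {"travel": [0, 0, 12], "delta_rot": [0, 0, 0], "fingers": 0}, {"travel": [0, 0, 0], "delta_rot": [0, 0, 0], "fingers": 1}, {"travel": [0, 0, 0], "delta_rot": [0, 0, 0], "fingers": 1}, {"travel": [0, 0, 0], "delta_rot": [0, 0, 0], "fingers": 1}, {"travel": [0, 0, 0], "delta_rot": [0, 0, 0], "fingers": 1}, {"travel": [0, 0, 0], "delta_rot": [0, 0, 0], "fingers": 1}, {"travel": [0, 0, 0], "delta_rot": [0, 0, 0], "fingers": 1}, {"travel": [0, 0, 0], "delta_rot": [0, 0, 0], "fingers": 1}]}}

```text
clock: 11.68
eef_pos: [570.5, -119.1, 191.2]
eef_rot: [3.139, -0.002, 0.194]
wrist_force: [2.9, -10.1, -1.1]
finger_gap: 13.5
```

Call:
{"fn": "send_rows", "kwargs": {"plan": [{"travel": [-9.3, 5.3, 0], "delta_rot": [0, 0, 0], "fingers": 1}, {"travel": [-8.7, 6.2, 0], "delta_rot": [0, 0, 0], "fingers": 1}, {"travel": [-8.0, 7.0, 0], "delta_rot": [0, 0, 0], "fingers": 1}, {"travel": [-7.3, 7.8, 0], "delta_rot": [0, 0, 0], "fingers": 1}, {"travel": [-6.5, 8.5, 0], "delta_rot": [0, 0, 0], "fingers": 1}, {"travel": [-5.6, 9.1, 0], "delta_rot": [0, 0, 0], "fingers": 1}, {"travel": [-4.7, 9.6, 0], "delta_rot": [0, 0, 0], "fingers": 1}, {"travel": [0, 0, 0], "delta_rot": [0, 0, 0], "fingers": 1}]}}

```text
clock: 12.68
eef_pos: [530.5, -180.5, 191.1]
eef_rot: [-3.141, 0.001, 0.194]
wrist_force: [-5.7, 1.6, 7.4]
finger_gap: 13.1
```

Run:
```python
from h import *
look('w6.png')
```

```text
12.675 [ 530.5 -180.5  191.1] [-3.141e+00  1.000e-03  1.940e-01] [-5.7  1.6  7.4] 13.11672931886519
steel_peg []
wood_peg [(array([ 530.1, -177.8,  190.9]), 0.63)]
 colour 149 [ 533.5 -178.7  205.2] [ 523.7 -187.1  202.2] [ 538.4 -174.2  208.5]
 in tool [  3.3  -1.1 -14.2]
```

Following well; finish the arc.

Call:
{"fn": "send_rows", "kwargs": {"plan": [{"travel": [-3.7, 10.0, 0], "delta_rot": [0, 0, 0], "fingers": 1}, {"travel": [-2.6, 10.3, 0], "delta_rot": [0, 0, 0], "fingers": 1}, {"travel": [-1.6, 10.6, 0], "delta_rot": [0, 0, 0], "fingers": 1}, {"travel": [-0.5, 10.7, 0], "delta_rot": [0, 0, 0], "fingers": 1}, {"travel": [0.5, 10.7, 0], "delta_rot": [0, 0, 0], "fingers": 1}, {"travel": [1.6, 10.6, 0], "delta_rot": [0, 0, 0], "fingers": 1}, {"travel": [2.7, 10.3, 0], "delta_rot": [0, 0, 0], "fingers": 1}, {"travel": [3.7, 10.0, 0], "delta_rot": [0, 0, 0], "fingers": 1}, {"travel": [4.7, 9.6, 0], "delta_rot": [0, 0, 0], "fingers": 1}, {"travel": [0, 0, 0], "delta_rot": [0, 0, 0], "fingers": 1}]}}

```text
clock: 14.08
eef_pos: [554.2, -270.7, 191.0]
eef_rot: [3.141, -0.001, 0.194]
wrist_force: [0.1, 0.3, 5.3]
finger_gap: 13.7
```

Run:
```python
from h import *
look('w7.png')
```

```text
14.075 [ 554.2 -270.7  191. ] [ 3.141e+00 -1.000e-03  1.940e-01] [0.1 0.3 5.3] 13.71031774060855
steel_peg []
wood_peg [(array([ 552.1, -266.6,  190.4]), 0.58)]
 colour 155 [ 555.1 -269.6  205.2] [ 545.5 -277.8  202.1] [ 559.8 -264.7  210.8]
 in tool [  1.1  -0.9 -14.2]
```

Call:
{"fn": "send_rows", "kwargs": {"plan": [{"travel": [0, 0, 0], "delta_rot": [0, 0, 0], "fingers": 0.5}, {"travel": [0, 0, 0], "delta_rot": [0, 0, 0], "fingers": 0.5}, {"travel": [0, 0, 0], "delta_rot": [0, 0, 0], "fingers": 0.5}, {"travel": [0, 0, 0], "delta_rot": [0, 0, 0], "fingers": 0.5}]}}

```text
clock: 14.72
eef_pos: [553.8, -269.9, 190.3]
eef_rot: [-3.141, 0.0, 0.195]
wrist_force: [0.5, 0.1, 0.0]
finger_gap: 23.8
```

Lift and back off toward the start side.

Call:
{"fn": "send_rows", "kwargs": {"plan": [{"travel": [0, 0, -15], "delta_rot": [0, 0, 0], "fingers": 0.5}, {"travel": [0, 0, -20], "delta_rot": [0, 0, 0], "fingers": 0.5}, {"travel": [0, 0, -30], "delta_rot": [0, 0, 0], "fingers": 0.5}, {"travel": [0, 0, -35], "delta_rot": [0, 0, 0], "fingers": 0.5}, {"travel": [-30, 20, 0], "delta_rot": [0, 0, 0], "fingers": 0.5}, {"travel": [-30, 20, 0], "delta_rot": [0, 0, 0], "fingers": 0.5}, {"travel": [-30, 20, 0], "delta_rot": [0, 0, 0], "fingers": 0.5}, {"travel": [-30, 20, 0], "delta_rot": [0, 0, 0], "fingers": 0.5}, {"travel": [-30, 20, 0], "delta_rot": [0, 0, 0], "fingers": 0.5}, {"travel": [-30, 20, 0], "delta_rot": [0, 0, 0], "fingers": 0.5}, {"travel": [-30, 20, 0], "delta_rot": [0, 0, 0], "fingers": 0.5}, {"travel": [0, 0, 0], "delta_rot": [0, 0, 0], "fingers": 0.5}, {"travel": [0, 0, 0], "delta_rot": [0, 0, 0], "fingers": 0.5}]}}

```text
clock: 16.35
eef_pos: [375.2, -447.6, 291.1]
eef_rot: [3.141, -0.0, 0.195]
wrist_force: [0.4, -0.2, -0.2]
finger_gap: 23.5
```

Run:
```python
from h import *
print(manip.read_state()['eef_pos'],manip.read_state()['clock'])
for n in ['scene','top']:
    c=camera(n); save(c,n+'2.png')
    for t in ['steel_peg','wood_peg','hourglass']:
        print(n,t,[(w(c,d['at']).round(1),round(d['confidence'],2)) for d in tip_of(t,n)])
a=cv2.imread('pics/scene2.png')[120:340,180:440]; b=cv2.imread('pics/top2.png')[130:350,180:460]
cv2.imwrite('pics/fin.png',np.hstack([cv2.resize(a,(400,338)),cv2.resize(b,(400,338))]))
```

```text
[ 375.23645737 -447.57079323  291.14594191] 16.35
scene steel_peg [(array([478.2, 114.9, 190. ]), 0.54)]
scene wood_peg [(array([ 549.8, -270.8,  186.6]), 0.91)]
scene hourglass [(array([582.3, 414. ,  -2.2]), 0.79)]
top steel_peg [(array([480. , 113. , 190.9]), 0.41)]
top wood_peg [(array([ 551.6, -266. ,  194.8]), 0.68)]
top hourglass [(array([5.867e+02, 4.210e+02, 1.000e-01]), 0.73)]
```

View pics/fin.png

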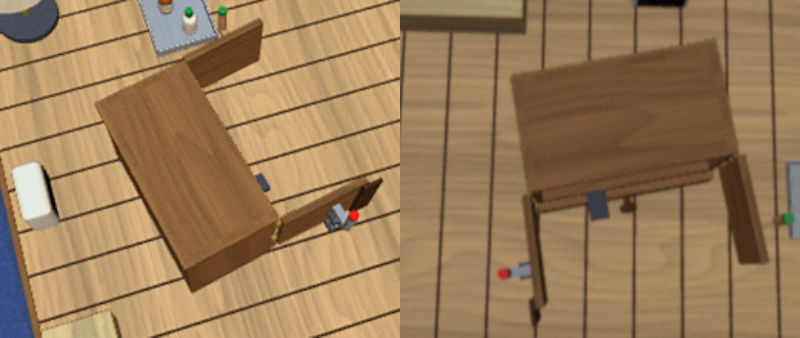

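```bash
python3 -c "
from cell import manip
print(manip.sign_off())"
```

```text
the job is handed in; nothing more can be done
None
```

Both cabinet doors are open about square to the front, and I handed the job in at about 16 s on the clock, well under the 56 s limit.

- **Left door:** I lifted the bolt 22 mm by the red-tipped peg (its tip was measured 22 mm higher). With it still raised, I swung the door about 92° and let go.
- **Right door:** I then swung it by the green-tipped peg through the same arc, to about 92°.
- **Pegs:** In the last pictures the steel peg is at about (479, 114) and the wooden peg at about (551, -268). Both are within a few mm of where a square-open door puts them.
- **Hourglass:** It reads within 3 mm of its first position, which is within the measuring error, and nothing went near it.
- **Drawer:** It looks shut, with the knob close to the front. I judged this from the picture only and did not measure it.
- **Forces:** The wrist force stayed around 10 N at each reading, and the arm was clear of everything at the end.

No check failed. The pegs slipped up to about 3 mm along the finger pads during the swings, with no effect on the result.

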